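# Snap the water filter cartridge into its clips

## Task

On the coffee bench lies a cradle with two steel spring clips. Take the filter cartridge whose length and cone-shaped ends suit it (the middle-sized of the three white cartridges) and press it down between the two clips until both snap back over its ends and it lies fully home on the cradle's base, then let go.

Things in the scene. Friction and masses are not known exactly. Their poses are not given: they have to be found in the camera images.
- cartridge: Wanted filter cartridge, lying: white barrel 34 mm thick, 100 mm long along its x. Square grey collars (36 mm, 8 thick, centred at x = +-34) stop it rolling; the last 9 mm each end is a cone, 34 to 8 mm thick; ends alike. About 120 g. Origin: its middle, on the barrel axis, 18 mm up. Grip across y between the collars. Others near it do not fit: 68 mm with cones, 140 mm with flat ends.
- cradle: Fixed black base plate 150 (x) x 90 (y) x 12 mm with a spring clip at each x end. Origin: centre of its underside, z up. Seated, the cartridge lies along its x, centred, collars on the plate, barrel axis at z = 30 mm. Steel pins 8 mm thick, 14 tall, at x = +-34, y = +-33 leave the collars 11 mm each side; for |x| under 30 mm the plate is bare, with room for fingers. No wrong way round.
- clip_a (a joint): Tilt (rad) of the steel clip at the cradle's +x end: 0 upright, at rest; up to 0.6 spread outwards; springs back. A leaf 32 mm wide at x = 56 mm, with an inward round nose 8 mm thick, centre 42 mm above the cradle's underside, and above it an outward lip to 60 mm. The two noses are 92 mm apart: pushing the cartridge straight down (5 to 20 N in all) spreads them about 0.13; home, they close over its cones.
- clip_b (a joint): The same for the clip at the cradle's -x end (leaf at x = -56 mm): tilt in rad, 0 upright and at rest, growing as it is spread outwards.
Mind the look-alikes: they are no part of the job. What is shaped like the cartridge but blue is not meant.

How it is judged (in metres and radians):
At the end, for the whole second after the job is handed in: The cartridge lies under both clip noses, its axis within 5 mm of the seated height (30 mm above the cradle's underside), its middle within 18 mm of the cradle's, along the cradle's x within 19 degrees, both clips sprung back (under 0.08 rad), released and at rest (z of cartridge in the frame of cradle between 0.024 and 0.035 m and horizontal distance between cartridge and cradle below 0.018 m and angle between the x axis of cartridge and the x axis of cradle, either way round below 0.34 rad and value of joint each of clip_a, clip_b below 0.08 rad and linear speed of cartridge below 0.02 m/s and contact force between the fingers and cartridge below 0.05 N); the robot touches nothing.
It also fails if it takes over 42 s, if anything falls off the work surface, if the arm or the gripper's body presses on something with over 40 N, if the wrist force passes 120 N, or if a joint passes its speed limit or range.

## Robot

A 7-joint arm with a two-finger parallel gripper is mounted at the origin on the work surface. World frame = base frame: x ahead of the robot, y to its left, z up, the work surface at z = 0. Lengths are in m, angles in degrees, forces in N, time in s.
With the tool pointing down it reaches from about 0.4 to 0.875 m from the base axis. Payload 6.5 kg.
Tool frame: the origin (TCP) lies at the very end of the fingers, on their centre line; the grasp point (between the pads) lies 19 mm behind it; z points along the fingers, y is the line along which they close (so a half turn about z gives the same grasp; the last joint's range is limited). The gripper opens to 88 mm and grips with 3 to 60 N. Pads are 18 mm wide; open, the fingers measure 123 mm over their backs; the gripper's body (75 mm by 187 mm) begins 45 mm behind the grasp point.
Start: joints at [66.509, 30.733, -0.252, 88.115, 0.149, 61.152, -4.079], TCP at [0.219, -0.612, 0.239] pointing down, gripper open.
Joint ranges: [-154.64, 154.64], [-21.42, 123.67], [-72.66, 72.17], [13.99, 137.28], [-74.86, 254.86], [10.95, 109.41], [-158.01, 158.01]. Speed limits (degrees/s): [136.94, 136.94, 180, 180, 180, 180, 180].

## Interface

Orientations are given as [roll, pitch, yaw] about the fixed x, y, z axes, in that order (R = Rz(yaw) Ry(pitch) Rx(roll)).
In Python, from workcell import bot gives the robot as it stands.
- The arm moves only by the tool send_rows, never from a script. Its argument "commands" is a list of rows, each an object with "claw": the closure, from 0 (fully open) to 1 (shut); "linear": the shift along the tool's x, y, z in m, a list of three; "turn": the turn about the tool's z in degrees. A call has 1 to 10 rows; each row is the pose to reach, as a shift and turn from the pose commanded when the call began, along the tool's axes at that moment; what a row does not reach only later rows make up. A row lasts 1/8 s, in which the tool goes at most 62.5 mm and 10.7 degrees, less where a joint would pass 70% of its speed; a pose out of reach is approached as far as the arm can. A call with a gripper value outside its range is refused whole. The fingers move at their own pace and stop on an object; the grip force is fixed at half the most. Time passes only in rows, so rows that repeat a pose let the fingers close. It gives the time, the measured TCP pose, the force, the opening and the grip force at its end, in the units of the state.
- bot.get_state(): the state, without advancing time (a new reading comes with each control period).
- bot.grab_frame(name): name is "scene" or "side" or "wrist"; returns the picture (480x640x3 uint8, red, green, blue); there is no depth.
- bot.camera_info(name): a dict with "intrinsics" (3x3 intrinsics, pixels), "rvec" (rotation vector, rad) and "tvec" (3), from world to camera coordinates, as OpenCV has them. Camera axes: x right, y down, z forward; pixel columns grow to the right and rows downward; lengths in m; the calibration is good to about 2 mm. A picture is of the moment at which its call begins: read the wrist's pose just before it. camera_info takes no time and is no camera call; for the wrist camera it gives the pose at the moment of the call.
- bot.close_job(): hands the job in; it is judged then, once.
The state is a dict: "clock": time; "joints": joint angles; "dq": joint speeds; "joint_efforts": joint torques, N m; "tool_pos": TCP position; "ee_rot": TCP orientation; "contact_force": force on the tool from outside, world axes, zero at the start; "ft_torque": the same for the moment, N m; "opening": finger opening in m; "finger_force": force on a finger pad.
Only numpy, scipy, OpenCV 4.12 (cv2) and the standard library are available. Lean on these libraries where they do the work, as an engineer would, in place of code of your own. Each camera call takes 0.05 s, during which the arm holds its last target. There are 200 camera calls.

## Working session

There is one attempt and no reset: what is moved stays moved. The work goes in short steps, Python scripts to look and compute and a tool call to move; the robot and the scene stay as the last step left them, time stands still between calls to the robot, and variables do not carry over. Pictures are saved under pics/ and viewed, at most 10 in all, crops included, and the job is handed in when it is done.

Besides the shell and the picture viewer there is one more tool, called after "Emit:" in YAML: its name, and indented under it one key for each argument. send_rows: Moves the arm, as the interface text tells. Its arguments: {"type":"object","properties":{"commands":{"type":"array"}},"required":["commands"]}

```bash
mkdir -p pics
python3 - <<'E'
from workcell import bot
import cv2
s=bot.get_state();print({k:s[k] for k in('clock','tool_pos','ee_rot','opening')})
for n in('scene','side'):
    cv2.imwrite(f'pics/{n}0.png',bot.grab_frame(n)[:,:,::-1])
    print(n,bot.camera_info(n))
E
```

```text
{'clock': 0.0, 'tool_pos': array([ 0.2188802 , -0.61139146,  0.23786746]), 'ee_rot': array([-1.79903102e+02,  7.34322291e-03,  1.97024022e+01]), 'opening': 0.08801368649666733}
scene {'intrinsics': array([[436.16276171,   0.        , 326.72046287],
       [  0.        , 436.16276171, 240.59656072],
       [  0.        ,   0.        ,   1.        ]]), 'rvec': array([ 1.02724031,  2.40625551, -1.07566108]), 'tvec': array([ 0.41166284, -0.29332951,  1.08402288])}
side {'intrinsics': array([[452.51730195,   0.        , 325.50895878],
       [  0.        , 452.51730195, 234.37295065],
       [  0.        ,   0.        ,   1.        ]]), 'rvec': array([ 0.17678059, -2.77896376,  1.35712115]), 'tvec': array([0.62475237, 0.08212365, 0.75447967])}
```

View pics/scene0.png

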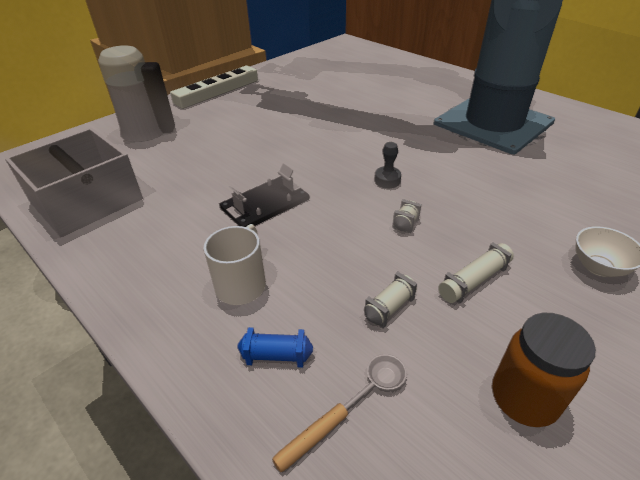

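View pics/side0.png

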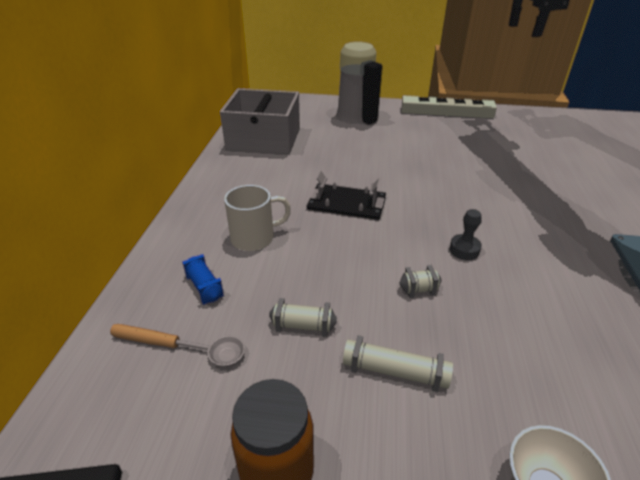

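The scene view shows the wanted cartridge at about (391,300), with collars at (378,309) and (404,288). The cradle is around (265,199). In the side view the cartridge is at (303,318) and the cradle at (347,200).

```bash
cat > h.py <<'E'
import numpy as np, cv2
from workcell import bot
def bp(info,uv,z):
    R=cv2.Rodrigues(np.array(info['rvec']))[0];t=np.array(info['tvec'])
    d=R.T@np.linalg.inv(info['intrinsics'])@np.array([uv[0],uv[1],1.]);c=-R.T@t
    return (c+d*(z-c[2])/d[2]).round(4)
def proj(info,P):
    return cv2.projectPoints(np.array(P,float),np.array(info['rvec']),np.array(info['tvec']),info['intrinsics'],None)[0][:,0]
def tool(s,p):  # world point -> tool axes
    from scipy.spatial.transform import Rotation as R
    return (R.from_euler('xyz',s['ee_rot'],degrees=True).inv().apply(np.array(p)-s['tool_pos'])).round(4)
E
python3 - <<'E'
from h import *
a=bot.camera_info('scene');b=bot.camera_info('side')
for i,pts in((a,[(391,300),(378,309),(404,288)]),(b,[(303,318),(279,317),(328,319)])):
    print('cart',[bp(i,p,.018) for p in pts])
for i,pts in((a,[(221,203),(244,222),(309,195)]),(b,[(309,208),(382,214),(386,192),(316,187)])):
    print('cradle',[bp(i,p,.012) for p in pts])
E
```

```text
cart [array([0.6417, 0.1779, 0.018 ]), array([0.6679, 0.1747, 0.018 ]), array([0.6097, 0.1777, 0.018 ])]
cart [array([0.6412, 0.1767, 0.018 ]), array([0.6764, 0.1794, 0.018 ]), array([0.6047, 0.1738, 0.018 ])]
cradle [array([ 0.6694, -0.2046,  0.012 ]), array([ 0.6746, -0.1279,  0.012 ]), array([ 0.5369, -0.1016,  0.012 ])]
cradle [array([ 0.6763, -0.1126,  0.012 ]), array([ 0.5323, -0.1117,  0.012 ]), array([ 0.5259, -0.1926,  0.012 ]), array([ 0.6733, -0.1918,  0.012 ])]
```

Emit:
send_rows:
  commands:
    - {"claw": 0, "linear": [0.515, -0.302, 0], "turn": 19.7}
    - {"claw": 0, "linear": [0.515, -0.302, 0], "turn": 19.7}
    - {"claw": 0, "linear": [0.515, -0.302, 0], "turn": 19.7}
    - {"claw": 0, "linear": [0.515, -0.302, 0], "turn": 19.7}
    - {"claw": 0, "linear": [0.515, -0.302, 0], "turn": 19.7}
    - {"claw": 0, "linear": [0.515, -0.302, 0], "turn": 19.7}
    - {"claw": 0, "linear": [0.515, -0.302, 0], "turn": 19.7}
    - {"claw": 0, "linear": [0.515, -0.302, 0], "turn": 19.7}
    - {"claw": 0, "linear": [0.515, -0.302, 0], "turn": 19.7}
    - {"claw": 0, "linear": [0.515, -0.302, 0], "turn": 19.7}

```text
clock: 1.35
tool_pos: [0.6038, -0.1499, 0.2383]
ee_rot: [-179.9, 0.0, 0.2]
contact_force: [-1.1, -1.2, 0.4]
opening: 0.0882
finger_force: 0.0
```

Emit:
send_rows:
  commands:
    - {"claw": 0, "linear": [0, 0, 0], "turn": 0}
    - {"claw": 0, "linear": [0, 0, 0], "turn": 0}
    - {"claw": 0, "linear": [0, 0, 0], "turn": 0}

```text
clock: 1.72
tool_pos: [0.6011, -0.1559, 0.2386]
ee_rot: [180.0, 0.0, -0.2]
contact_force: [0.4, -0.0, 0.3]
opening: 0.0882
finger_force: 0.0
```

Run:
```python
from h import *
s=bot.get_state();print(s['clock'],s['tool_pos'],s['ee_rot'])
i=bot.camera_info('wrist');np.save('w1.npy',i,allow_pickle=True)
cv2.imwrite('pics/w1.png',bot.grab_frame('wrist')[:,:,::-1])
R=cv2.Rodrigues(i['rvec'])[0];print(-R.T@i['tvec'],R)
```

```text
1.725 [ 0.60113133 -0.15594456  0.23863096] [ 1.79951847e+02  4.36307038e-02 -1.52344799e-01]
[ 0.67352476 -0.1558812   0.3842183 ] [[-3.18669037e-03 -9.99994914e-01 -1.28331569e-04]
 [-9.59523452e-01  3.02157973e-03  2.81612528e-01]
 [-2.81610708e-01  1.02054908e-03 -9.59528200e-01]]
```

View pics/w1.png

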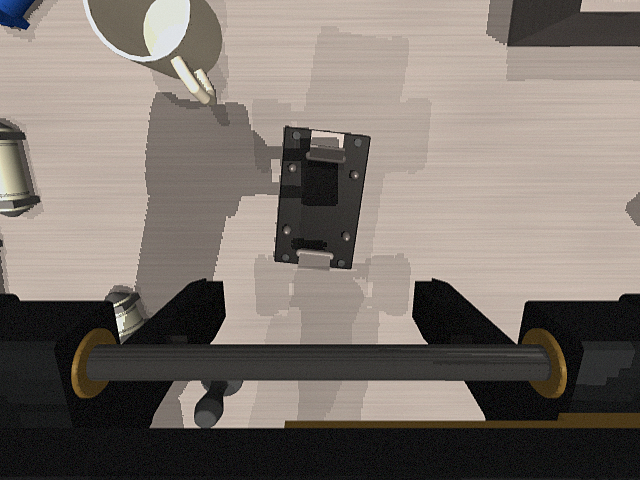

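The wrist view shows the cradle with plate corners at (284,127), (370,135), (352,269) and (275,262). The mug's rim spans columns 85–190 and its handle is at (210,100).

Run:
```python
from h import *
i=np.load('w1.npy',allow_pickle=True).item()
P=np.array([bp(i,p,.012) for p in [(284,127),(370,135),(352,269),(275,262)]]);print(P)
print(P.mean(0)); 
d=P[0]+P[1]-P[2]-P[3];print('yaw',np.degrees(np.arctan2(d[1],d[0])),np.linalg.norm(d)/2)
n=[bp(i,p,.042) for p in [(326,158),(315,252)]];print('nose',n)
print('mug z.09',[bp(i,p,.09) for p in [(210,100),(190,20),(130,60)]])
print('cart',[bp(i,p,.018) for p in[(10,135),(18,205)]])
a=bot.camera_info('scene')
print('mug scene', bp(a,(235,240),.09),bp(a,(237,297),0.0),[bp(a,(210,245),z) for z in (.08,.1)])
```

```text
[[ 0.6832 -0.1203  0.012 ]
 [ 0.675  -0.2092  0.012 ]
 [ 0.5264 -0.1941  0.012 ]
 [ 0.5353 -0.1053  0.012 ]]
[ 0.604975 -0.157225  0.012   ]
yaw -5.796677346308245 0.1490119626070337
nose [array([ 0.6536, -0.163 ,  0.042 ]), array([ 0.5575, -0.1518,  0.042 ])]
mug z.09 [array([ 0.7018, -0.0695,  0.09  ]), array([ 0.7579, -0.0596,  0.09  ]), array([ 0.7309, -0.0102,  0.09  ])]
cart [array([0.6761, 0.1586, 0.018 ]), array([0.6038, 0.1685, 0.018 ])]
mug scene [ 0.7605 -0.022   0.09  ] [ 0.7863 -0.0047  0.    ] [array([ 0.7866, -0.0498,  0.08  ]), array([ 0.7967, -0.0288,  0.1   ])]
```

Emit:
send_rows:
  commands:
    - {"claw": 0, "linear": [0.04, -0.333, 0], "turn": 0}
    - {"claw": 0, "linear": [0.04, -0.333, 0], "turn": 0}
    - {"claw": 0, "linear": [0.04, -0.333, 0], "turn": 0}
    - {"claw": 0, "linear": [0.04, -0.333, 0], "turn": 0}
    - {"claw": 0, "linear": [0.04, -0.333, 0], "turn": 0}
    - {"claw": 0, "linear": [0.04, -0.333, 0.03], "turn": 0}
    - {"claw": 0, "linear": [0.04, -0.333, 0.03], "turn": 0}
    - {"claw": 0, "linear": [0.04, -0.333, 0.03], "turn": 0}
    - {"claw": 0, "linear": [0.04, -0.333, 0.03], "turn": 0}

```text
clock: 2.9
tool_pos: [0.6432, 0.1765, 0.21]
ee_rot: [180.0, -0.1, -0.2]
contact_force: [1.3, -0.0, 0.2]
opening: 0.088
finger_force: 0.0
```

Run:
```python
from h import *
s=bot.get_state();print(s['clock'],s['tool_pos'],s['ee_rot'])
i=bot.camera_info('wrist');np.save('w2.npy',i,allow_pickle=True)
cv2.imwrite('pics/w2.png',bot.grab_frame('wrist')[:,:,::-1])
```

```text
2.9 [0.64319142 0.176548   0.21003886] [ 1.79968016e+02 -1.12136022e-01 -1.84147040e-01]
```

View pics/w2.png

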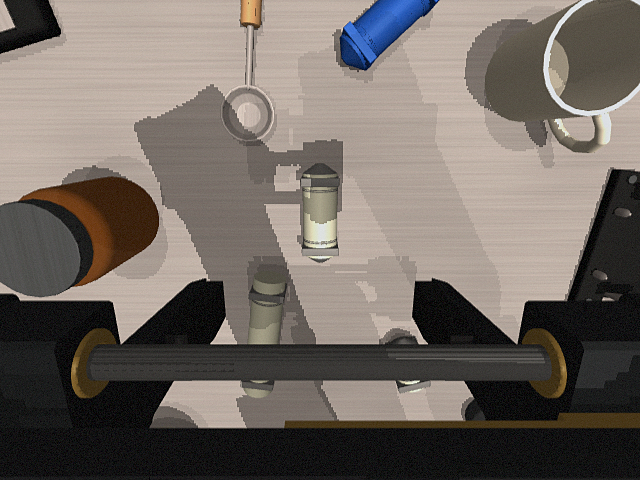

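The cartridge tips are at (321,165) and (320,261). Its axis runs almost straight up the picture. The end of the long look-alike is near (268,268).

Run:
```python
from h import *
i=np.load('w2.npy',allow_pickle=True).item()
P=np.array([bp(i,p,.018) for p in [(321,165),(320,261)]]);print(P,P.mean(0))
for z in(0.02,): print('collar sides',[bp(i,p,z) for p in[(301,183),(340,183),(302,250),(339,250)]])
print('long',[bp(i,p,.018) for p in[(268,267),(285,290),(250,270)]],'bottle top',bp(i,(80,240),.1),bp(i,(155,220),.05))
s=bot.get_state();print(tool(s,[*P.mean(0)[:2],.008]))
```

```text
[[0.6899 0.1744 0.018 ]
 [0.5917 0.1756 0.018 ]] [0.6408 0.175  0.018 ]
collar sides [array([0.6729, 0.1938, 0.02  ]), array([0.6728, 0.156 , 0.02  ]), array([0.6045, 0.194 , 0.02  ]), array([0.6044, 0.1561, 0.02  ])]
long [array([0.5852, 0.2301, 0.018 ]), array([0.5589, 0.2131, 0.018 ]), array([0.5819, 0.2491, 0.018 ])] bottle top [0.6396 0.3619 0.1   ] [0.6436 0.326  0.05  ]
[-0.0026  0.0019  0.202 ]
```

Emit:
send_rows:
  commands:
    - {"claw": 0, "linear": [-0.003, 0.0015, 0.05], "turn": 0.5}
    - {"claw": 0, "linear": [-0.003, 0.0015, 0.1], "turn": 0.5}
    - {"claw": 0, "linear": [-0.003, 0.0015, 0.14], "turn": 0.5}
    - {"claw": 0, "linear": [-0.003, 0.0015, 0.17], "turn": 0.5}
    - {"claw": 0, "linear": [-0.003, 0.0015, 0.19], "turn": 0.5}
    - {"claw": 0, "linear": [-0.003, 0.0015, 0.203], "turn": 0.5}
    - {"claw": 0, "linear": [-0.003, 0.0015, 0.203], "turn": 0.5}
    - {"claw": 0, "linear": [-0.003, 0.0015, 0.203], "turn": 0.5}

```text
clock: 3.95
tool_pos: [0.6401, 0.1777, 0.0068]
ee_rot: [-180.0, -0.1, -0.5]
contact_force: [-0.3, -0.7, 1.2]
opening: 0.0881
finger_force: 0.0
```

Emit:
send_rows:
  commands:
    - {"claw": 0.3, "linear": [0, 0, 0], "turn": 0}
    - {"claw": 0.6, "linear": [0, 0, 0], "turn": 0}
    - {"claw": 1, "linear": [0, 0, 0], "turn": 0}
    - {"claw": 1, "linear": [0, 0, 0], "turn": 0}
    - {"claw": 1, "linear": [0, 0, 0], "turn": 0}
    - {"claw": 1, "linear": [0, 0, 0], "turn": 0}
    - {"claw": 1, "linear": [0, 0, 0], "turn": 0}
    - {"claw": 1, "linear": [0, 0, 0], "turn": 0}

```text
clock: 4.95
tool_pos: [0.6391, 0.1773, 0.0057]
ee_rot: [180.0, 0.0, -0.5]
contact_force: [0.3, -0.4, 0.8]
opening: 0.033
finger_force: 30.0
```

Emit:
send_rows:
  commands:
    - {"claw": 1, "linear": [0, 0, -0.02], "turn": 0}
    - {"claw": 1, "linear": [0, 0, -0.06], "turn": 0}
    - {"claw": 1, "linear": [0, 0, -0.11], "turn": 0}
    - {"claw": 1, "linear": [-0.004, 0.04, -0.13], "turn": 1}
    - {"claw": 1, "linear": [-0.009, 0.1, -0.13], "turn": 2}
    - {"claw": 1, "linear": [-0.015, 0.16, -0.13], "turn": 3}
    - {"claw": 1, "linear": [-0.02, 0.22, -0.13], "turn": 4}
    - {"claw": 1, "linear": [-0.026, 0.28, -0.13], "turn": 5.3}
    - {"claw": 1, "linear": [-0.029, 0.315, -0.13], "turn": 5.3}
    - {"claw": 1, "linear": [-0.031, 0.334, -0.13], "turn": 5.3}

```text
clock: 6.2
tool_pos: [0.6051, -0.1587, 0.1369]
ee_rot: [180.0, -0.1, -6.0]
contact_force: [-0.4, 0.2, -2.0]
opening: 0.0332
finger_force: 30.0
```

Emit:
send_rows:
  commands:
    - {"claw": 1, "linear": [0, 0, 0], "turn": 0}
    - {"claw": 1, "linear": [0, 0, 0], "turn": 0}
    - {"claw": 1, "linear": [0, 0, 0.02], "turn": 0}
    - {"claw": 1, "linear": [0, 0, 0.03], "turn": 0}
    - {"claw": 1, "linear": [0, 0, 0.03], "turn": 0}
    - {"claw": 1, "linear": [0, 0, 0.03], "turn": 0}
    - {"claw": 1, "linear": [0, 0, 0.03], "turn": 0}

```text
clock: 7.08
tool_pos: [0.6056, -0.1563, 0.1061]
ee_rot: [180.0, -0.1, -5.8]
contact_force: [-0.5, 0.6, -0.4]
opening: 0.0331
finger_force: 30.0
```

Run:
```python
from h import *
s=bot.get_state();print(s['clock'],s['tool_pos'],s['ee_rot'],s['opening'])
i=bot.camera_info('wrist');np.save('w3.npy',i,allow_pickle=True)
cv2.imwrite('pics/w3.png',bot.grab_frame('wrist')[:,:,::-1])
```

```text
7.075 [ 0.60562154 -0.15634156  0.10614687] [ 1.79993823e+02 -5.03761757e-02 -5.80378319e+00] 0.03309914703036209
```

View pics/w3.png

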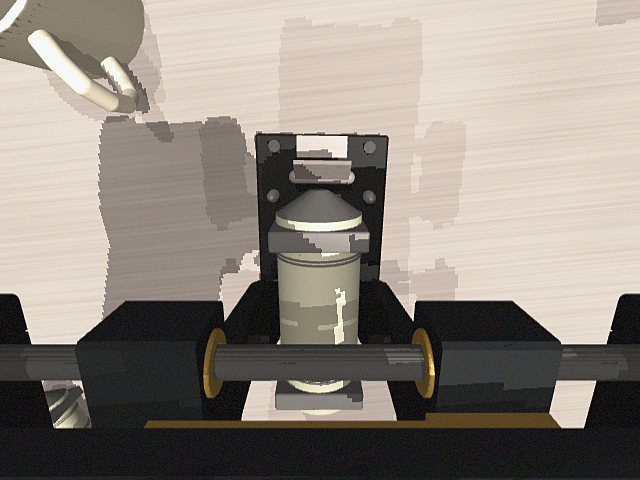

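The cartridge is above the cradle and lined up with it. The plate's far corners are (257,135) and (387,136), the nose spans about 293–352 at row 178, the cone tip is at (320,191), and the collar spans 269–369.

Run:
```python
from h import *
i=np.load('w3.npy',allow_pickle=True).item();s=bot.get_state()
f=lambda p,z:tool(s,bp(i,p,z))[:2]
print('plate corners',f((257,135),.012),f((387,136),.012))
print('pins z.026',f((273,196),.026),f((369,197),.026))
print('lip z.06',f((296,160),.06),f((349,160),.06))
print('collar top z.136',f((269,234),.136),f((369,234),.136),'near',f((276,392),.136),f((363,392),.136))
print('tip',f((320,190),.122))
print(tool(s,[.60498,-.1572,.018]))
```

```text
plate corners [ 0.0735 -0.0414] [0.0728 0.0453]
pins z.026 [ 0.0349 -0.0305] [0.0342 0.0329]
lip z.06 [ 0.0602 -0.0126] [0.0602 0.0162]
collar top z.136 [ 0.0397 -0.0176] [0.0397 0.0173] near [-0.0264 -0.0175] [-0.0264  0.0176]
tip [0.053  0.0003]
[-0.0006  0.0009  0.0882]
```

Emit:
send_rows:
  commands:
    - {"claw": 1, "linear": [-0.002, 0.0015, 0.02], "turn": 0}
    - {"claw": 1, "linear": [-0.002, 0.0015, 0.04], "turn": 0}
    - {"claw": 1, "linear": [-0.002, 0.0015, 0.055], "turn": 0}
    - {"claw": 1, "linear": [-0.002, 0.0015, 0.062], "turn": 0}
    - {"claw": 1, "linear": [-0.002, 0.0015, 0.066], "turn": 0}
    - {"claw": 1, "linear": [-0.002, 0.0015, 0.07], "turn": 0}
    - {"claw": 1, "linear": [-0.002, 0.0015, 0.074], "turn": 0}

```text
clock: 8.0
tool_pos: [0.6049, -0.1578, 0.0334]
ee_rot: [180.0, -0.2, -5.8]
contact_force: [-1.0, 0.6, 4.3]
opening: 0.0332
finger_force: 30.0
```

Emit:
send_rows:
  commands:
    - {"claw": 1, "linear": [0, 0, 0.004], "turn": 0}
    - {"claw": 1, "linear": [0, 0, 0.008], "turn": 0}
    - {"claw": 1, "linear": [0, 0, 0.011], "turn": 0}
    - {"claw": 1, "linear": [0, 0, 0.014], "turn": 0}
    - {"claw": 1, "linear": [0, 0, 0.0145], "turn": 0}
    - {"claw": 1, "linear": [0, 0, 0.0145], "turn": 0}

```text
clock: 8.75
tool_pos: [0.604, -0.1576, 0.0175]
ee_rot: [180.0, -0.1, -5.8]
contact_force: [1.8, -0.4, 2.2]
opening: 0.0336
finger_force: 30.0
```

Run:
```python
from h import *
s=bot.get_state();print(s['clock'],s['tool_pos'],s['ee_rot'],s['opening'],s['contact_force'])
i=bot.camera_info('wrist');np.save('w4.npy',i,allow_pickle=True)
a=bot.grab_frame('wrist')[:,:,::-1]
b=bot.grab_frame('side')[150:240,270:420,::-1]
cv2.imwrite('pics/w4.png',np.vstack([a[100:430],cv2.resize(b,(640,270),interpolation=cv2.INTER_CUBIC)]))
```

```text
8.75 [ 0.60396226 -0.15761404  0.01753041] [ 1.79997272e+02 -9.27116125e-02 -5.79640311e+00] 0.03357816216408475 [ 1.77212666 -0.35885509  2.18834432]
```

View pics/w4.png

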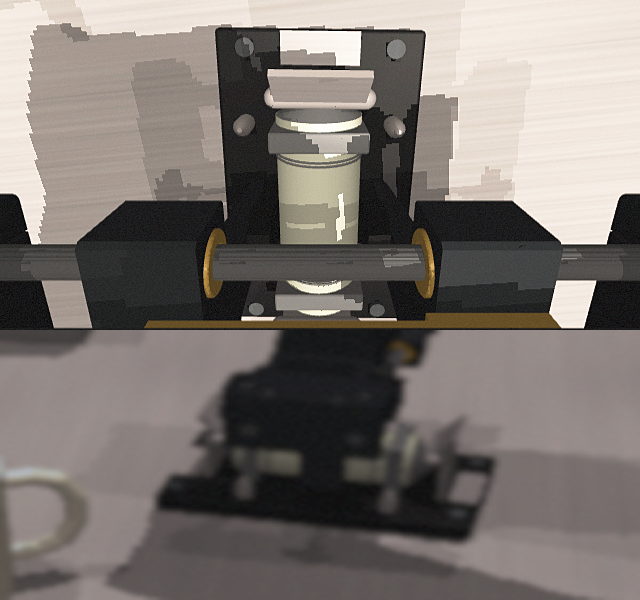

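The far nose now covers the cone and the force is low. I'll press a little further to check it's home.

Emit:
send_rows:
  commands:
    - {"claw": 1, "linear": [0, 0, 0.001], "turn": 0}
    - {"claw": 1, "linear": [0, 0, 0.002], "turn": 0}
    - {"claw": 1, "linear": [0, 0, 0.002], "turn": 0}
    - {"claw": 1, "linear": [0, 0, 0.002], "turn": 0}

```text
clock: 9.35
tool_pos: [0.604, -0.1576, 0.0172]
ee_rot: [180.0, -0.1, -5.8]
contact_force: [-2.4, 0.9, 17.4]
opening: 0.0331
finger_force: 30.0
```

Emit:
send_rows:
  commands:
    - {"claw": 0.6, "linear": [0, 0, 0], "turn": 0}
    - {"claw": 0.3, "linear": [0, 0, 0], "turn": 0}
    - {"claw": 0.1, "linear": [0, 0, 0], "turn": 0}
    - {"claw": 0.1, "linear": [0, 0, 0], "turn": 0}
    - {"claw": 0.1, "linear": [0, 0, 0], "turn": 0}
    - {"claw": 0.1, "linear": [0, 0, 0], "turn": 0}
    - {"claw": 0.1, "linear": [0, 0, -0.05], "turn": 0}
    - {"claw": 0.1, "linear": [0, 0, -0.1], "turn": 0}
    - {"claw": 0.1, "linear": [-0.03, 0, -0.15], "turn": 0}
    - {"claw": 0.1, "linear": [-0.03, 0, -0.15], "turn": 0}

```text
clock: 10.6
tool_pos: [0.5743, -0.1553, 0.1692]
ee_rot: [179.9, -0.3, -5.8]
contact_force: [-0.0, -0.4, 0.8]
opening: 0.0794
finger_force: 0.0
```

Run:
```python
from h import *
s=bot.get_state();print(s['clock'],s['tool_pos'],s['ee_rot'],s['opening'],s['contact_force'])
i=bot.camera_info('wrist');np.save('w5.npy',i,allow_pickle=True)
a=bot.grab_frame('wrist')[:,:,::-1]
b=bot.grab_frame('side')[150:240,270:420,::-1]
cv2.imwrite('pics/w5.png',np.vstack([a[:300],cv2.resize(b,(640,300),interpolation=cv2.INTER_CUBIC)]))
```

```text
10.6 [ 0.57425261 -0.15529346  0.16920419] [179.9317987   -0.34694262  -5.84059789] 0.07935497362680752 [-0.01555237 -0.39279844  0.80824475]
```

View pics/w5.png

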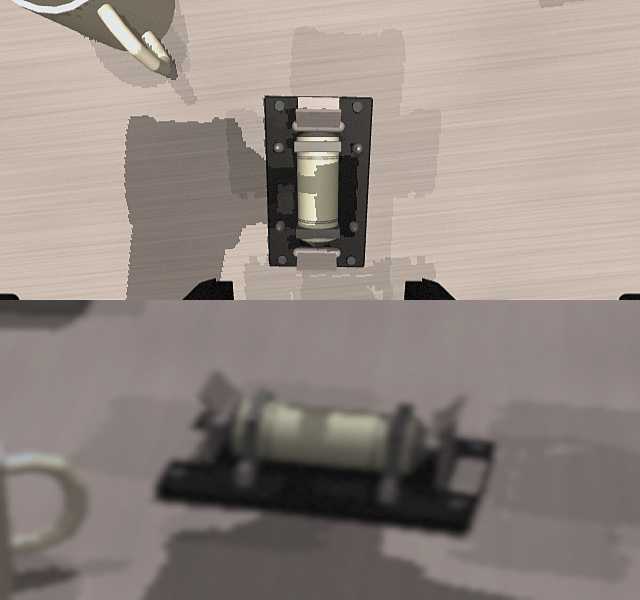

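The cartridge is level on the plate. The noses are at about (319,127) and (317,250), and nothing is touching it. Next I check the nose spacing and hand in.

Run:
```python
from h import *
i=np.load('w5.npy',allow_pickle=True).item()
n=[bp(i,p,.042) for p in[(319,127),(317,250)]];print(n,np.linalg.norm(n[0]-n[1]),np.mean(n,0))
c=[bp(i,p,.048) for p in[(318,146),(318,235)]];print(c,np.linalg.norm(c[0]-c[1]),np.mean(c,0))
print(bot.close_job())
```

```text
[array([ 0.654 , -0.1635,  0.042 ]), array([ 0.557 , -0.1519,  0.042 ])] 0.09769114596523062 [ 0.6055 -0.1577  0.042 ]
[array([ 0.6404, -0.1614,  0.048 ]), array([ 0.5715, -0.1543,  0.048 ])] 0.06926485400258918 [ 0.60595 -0.15785  0.048  ]
the job is handed in; nothing more can be done
None
```

The middle-sized cartridge is pressed home in the cradle: both clips look sprung back over its ends, it was released, and the job was handed in at about 10.7 s; the judge's verdict was not shown.

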